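Clamp a jar in the ratchet bottle vise

ROBOT

A 6-joint arm with a two-finger parallel gripper is mounted at the origin on a cart in front of the work surface, level with it; the furniture and walls round the work are solid. World frame = base frame: x ahead of the robot, y to its left, z up, the work surface at z = 0. Lengths are in m, angles in rad, forces in N, time in s.
With the tool pointing down it reaches from about 0.35 to 0.725 m from the base axis. Payload 6 kg.
Tool frame: the origin (TCP) lies on the mounting face of the last link; the fingertips stand 173 mm ahead of it and the grasp point (between the pads) lies robot.grip_point_offset ahead of it (robot.grip_point_offset is the distance from the TCP to the grasp point, in m); z points along the fingers, y is the line along which they close (so a half turn about z gives the same grasp; the last joint's range is limited). The gripper opens to 85 mm and grips with 20 to 120 N. Pads are 22 mm wide; open, the fingers measure 114 mm over their backs; the gripper's body (76 mm by 85 mm) begins 54 mm behind the grasp point. The pads swing forward as they close: fully open they stand 13 mm farther back than shut.
Start: joints at [-0.969, 0.04, 0.085, 0, -1.615, -0.334], TCP at [0.159, -0.579, 0.405] pointing down, gripper open.
Joint ranges: [-2.56, 2.56], [-1.29, 2.01], [-1.08, 1.49], [-3.29, 1.98], [-2.81, -0.18], [-2.99, 2.99]. Speed limits (rad/s): [2.57, 2.57, 3.01, 3.14, 3.14, 3.14].

INTERFACE

Orientations are given as a unit quaternion [w, x, y, z].
In Python, from rig import robot, optics, recognise, regions_of, pinpoint gives the robot as it stands. The module is installed in compiled form; this text tells all that it offers.
- The arm moves only by the tool move_arm, never from a script. Its argument "deltas" is one flat list of numbers, 6 for each row, row after row: the shift along the tool's x, y, z in mm, then the turn, a rotation vector about the tool's x, y, z in rad. In form: [tx, ty, tz, wx, wy, wz, tx, ty, tz, wx, wy, wz, ...]. A call has 1 to 5 rows; each row is the pose to reach, as a shift and turn from the pose commanded when the call began, along the tool's axes at that moment; what a row does not reach only later rows make up. A row lasts 1/8 s, in which the tool goes at most 62.5 mm and 10.7 degrees, less where a joint would pass 70% of its speed; a pose out of reach is approached as far as the arm can. A call with a gripper value outside its range is refused whole. "grip" is the opening, from -1 (shut) to 1 (fully open), set as the call begins (left out, the last holds). The fingers move at their own pace and stop on an object; the grip force is fixed at half the most. Time passes only in rows, so rows that repeat a pose let the fingers close. It gives the time, the measured TCP pose, the force, the opening and the grip force at its end, in the units of the state.
- robot.observe(): the state, without advancing time (a new reading comes with each control period).
- optics.camera(name): name is "scene" or "top" or "wrist"; returns a dict with "img" (400x640x3 uint8, red, green, blue), "fx", "fy", "cx", "cy" (pixels), "rvec" (rotation vector, rad) and "tvec" (3), from world to camera coordinates, as OpenCV has them; the wrist camera has in their place "tool_from_camera" (4x4, takes a point from camera to tool coordinates, whose origin is the TCP and whose axes are the flange's). Camera axes: x right, y down, z forward; pixel columns grow to the right and rows downward; lengths in m; the calibration is good to about 2 mm. A picture is of the moment at which its call begins: read the wrist's pose just before it. There is no depth.
- robot.sign_off(): hands the job in; it is judged then, once.
Trained networks look in the newest picture that a camera, given by its name, has taken for a name from the list of things; names that differ only in an ending like _2 or _b are one class to them, and where a whole thing is asked for, a point or a joint stands for the part that bears it (a point fixed in the world has none). Each returns a list of dicts, best first, with "p" (0 to 1); they miss things now and then, are a little off and sometimes report something else, mostly with a low value. They report only what shows in the picture. A call takes as long as a camera call. They do not tell look-alikes from the thing itself.
- recognise(camera, name): "location" ([x, y, z] in m, in the coordinates of the camera as it stood for that picture, good to about 4 mm: the middle of the surface that is visible of it).
- regions_of(camera, name): "mask" (400x640 bool, what is visible of it).
- pinpoint(camera, name): "location" ([x, y, z] in m, in the coordinates of the camera as it stood for that picture, good to about 4 mm: a listed point, or the origin of a listed thing).
The state is a dict: "t": time; "q": joint angles; "qvel": joint speeds; "effort": joint torques, N m; "position": TCP position; "tcp_rot": TCP orientation; "wrist_force": force on the tool from outside, world axes, zero at the start; "wrist_torque": the same for the moment, N m; "width": opening from 0.0 (shut) to 1.0 (fully open); "gripper_force": force on a finger pad.
Only numpy, scipy, OpenCV 4.12 (cv2) and the standard library are available. Lean on these libraries where they do the work, as an engineer would, in place of code of your own. Each camera call takes 0.05 s, during which the arm holds its last target. There are 200 camera calls.

TASK

The screw jar has to be held in the ratchet bottle vise so that its tight lid can be undone afterwards, but the ratchet is set to opening. Push the little selector fin on the ratchet handle fully over to the closing side, then swing the handle back and forth by its knob until the jaw has pushed the jar into the V-block and grips it firmly but gently, with about 17 N (never over 35 N, or the jar cracks), and let go. Work the jaw only with the handle, keep the robot off the jaw and the jar, and leave everything else on the desk where it is.

Things in the scene. Friction and masses are not known exactly. Their poses are not given: they have to be found in the camera images.
- vise: ratchet bottle vise, fixed to the desk: a dark flat bed 130 mm (its x) by 290 mm (its y), 12 mm thick, with a grey gear housing (82 x 92 mm, top at z = 0.042). Origin: underside of the bed, on the vertical axis of the handle. Its +y (to the robot's left) is the way the jaw closes; its -x (towards the robot) is where the handle points at joint value 0.
- handle (a joint): swing of the ratchet handle about the vertical axis through the vise's origin, rad; 0: pointing to the vise's -x; positive: counter-clockwise seen from above, the knob going to the robot's right. Hard stops at -0.65 and +0.65. Set to closing, it drives the spindle when swung to positive and runs free (clicking, about 1.5 N at the knob) when swung back. Its flat arm lies at z = 0.053 to 0.061.
- knob (a point): middle of the upright round black knob post at the handle's end: 22 mm diameter, 54 mm tall (z = 0.061 to 0.115), 115 mm from the handle's axis; point at z = 0.088. While moving slowly, driving the free jaw takes about 5.8 N sideways at the knob; each newton more is 6.4 N of grip (17 N of grip: 8.5 N). Held still, friction hides part of it. With the jar seated, 0.01 rad adds about 2 N of grip.
- selector (a joint): direction selector, a small fin on top of the handle, rad, relative to the handle, positive counter-clockwise seen from above: end stop -0.45 = opening, end stop +0.45 = closing. Starts on the opening side; stays where it is left (about 3 N at the fin moves it); in the middle (within 0.3) both pawls catch and the handle cannot ratchet.
- selector_fin (a point): point on the selector fin: upright, black, 8 mm thick, z = 0.061 to 0.087, pointing from its pivot (on the handle, 40 mm from the handle's axis) outwards along the handle towards the knob. The point is 24 mm from the pivot, half-way up; the fin ends 8 mm farther out. When opening it leans to the robot's left of the handle; for closing it is pushed to the robot's right.
- jaw: moving steel jaw, 50 mm wide, 36 mm tall, with a 4 mm rubber-faced pad held in front of it by short stiff springs; driven by the ratchet along the vise's +y. Origin: in the free pad's flat gripping face, at the top of the bed (26 mm beyond the handle's axis along the vise's x). Not to be pushed by hand.
- vblock: fixed steel V-block on the left part of the bed, opening towards the jaw; bolted down in a different place each time. Origin: on the bed's top, at the axis that the jar has when it is seated in the V. Its polished faces let the jar slide to the middle.
- jar_center (a point): centre of the screw jar (48 mm diameter, 60 mm tall, black lid, 0.1 to 0.2 kg), standing loose on the bed between jaw and V-block. The point is 30 mm above its underside.
- jar: the same screw jar; origin at the centre of its underside.
- amber_bottle: amber glass bottle with white cap, 56 mm wide, 118 mm tall, standing at the right; a bystander. Origin: centre of its underside.
- petri_dish: flat round dish, 60 mm wide, 15 mm tall, near the front edge of the desk; a bystander. Origin: centre of its underside.
- slide_box: small carton, 30 x 80 x 28 mm, at the right; a bystander. Origin: centre of its underside.
- spatula: thin metal spatula, 162 mm long, 6 mm high, lying near the front edge of the desk in front of the vise; a bystander. Origin: centre of its underside.
- mouse: black computer mouse, 124 x 60 x 37 mm, on the right; a bystander. Origin: centre of its underside.
- spindle: toothed ratchet wheel under the handle's head, on the vise's axis; origin on the axis, 44 mm above the desk. 12 teeth: up to 0.52 rad of each driving swing is lost before the pawl takes hold, so swing widely. It moves the jaw 18 mm per rad; from the start to the grip the jaw travels 17 to 39 mm. Its friction keeps the grip when the handle is let go.
Mind the look-alikes: they are no part of the job. What is shaped like the jar but green is not meant.

How it is judged:
By the outcome, as a careful person would: the job done as asked, in the order asked, and still so for the second after the job is handed in, with the robot touching nothing.
It also fails if it takes over 72 s, if anything falls off the work surface, if the arm or the gripper's body presses on something with over 40 N, if the wrist force passes 120 N, or if a joint passes its speed limit or range.

## Working session

There is one attempt and no reset: what is moved stays moved. The work goes in short steps, Python scripts to look and compute and a tool call to move; the robot and the scene stay as the last step left them, time stands still between calls to the robot, and variables do not carry over. Pictures are saved under pics/ and viewed, at most 10 in all, crops included, and the job is handed in when it is done.

Besides the shell and the picture viewer there is one more tool, called after "Emit:" as a command line: name --argument value ..., lists and objects as JSON in quotes. move_arm: Moves the arm, as the interface text tells. Its arguments: {"type":"object","properties":{"deltas":{"type":"array"},"grip":{"type":"number"}},"required":["deltas"]}

```bash
mkdir -p pics; cat > h.py <<'E'
from rig import robot, optics, recognise, regions_of, pinpoint
import numpy as np, cv2
from scipy.spatial.transform import Rotation as R
def toworld(c,p):
    return R.from_rotvec(np.ravel(c["rvec"])).inv().apply(np.array(p)-np.ravel(c["tvec"]))
def proj(c,P):
    return cv2.projectPoints(np.array(P,float).reshape(-1,3),np.ravel(c["rvec"]).astype(float),np.ravel(c["tvec"]).astype(float),np.array([[c["fx"],0,c["cx"]],[0,c["fy"],c["cy"]],[0,0,1]]),None)[0].reshape(-1,2)
E
python3 - <<'E'
from h import *
np.set_printoptions(precision=4,suppress=True)
for n in ["top","scene"]:
    c=optics.camera(n); cv2.imwrite(f"pics/{n}0.png",c["img"][:,:,::-1])
    for k in ["vise","knob","selector_fin","jaw","vblock","jar","jar_center","spindle","amber_bottle","slide_box","mouse","spatula","petri_dish"]:
        for d in pinpoint(n,k)[:3]:
            w=toworld(c,d["location"]); print(n,k,round(d["p"],2),w,proj(c,w)[0].round())
s=robot.observe();print(s, robot.grip_point_offset)
E
```

```text
top vise 0.65 [ 0.5772  0.1745 -0.0011] [318. 195.]
top knob 0.86 [0.4677 0.211  0.0931] [297. 228.]
top selector_fin 0.59 [0.5204 0.2014 0.069 ] [304. 209.]
top jaw 0.78 [0.6099 0.2341 0.0094] [297. 180.]
top jar 0.9 [0.6175 0.2637 0.0073] [287. 176.]
top jar 0.89 [0.6365 0.4752 0.0003] [212. 161.]
top jar 0.67 [ 0.4138  0.3713 -0.0004] [236. 246.]
top jar_center 0.81 [0.6377 0.475  0.0288] [209. 157.]
top jar_center 0.79 [0.6162 0.2665 0.0419] [285. 173.]
top jar_center 0.74 [0.7334 0.3993 0.0288] [243. 127.]
top spindle 0.72 [ 0.3991  0.0959 -0.0027] [339. 265.]
top spindle 0.6 [0.5804 0.1685 0.0414] [320. 190.]
top amber_bottle 0.63 [ 0.6504 -0.1169  0.003 ] [429. 181.]
top amber_bottle 0.18 [0.6183 0.2846 0.0117] [279. 174.]
top slide_box 0.88 [ 0.5989 -0.2004 -0.0017] [458. 204.]
top mouse 0.79 [ 0.4677 -0.1618 -0.0029] [440. 251.]
top mouse 0.39 [ 0.3978  0.094  -0.0007] [340. 266.]
top spatula 0.57 [0.3971 0.0944 0.0004] [340. 266.]
scene vise 0.78 [ 0.5723  0.1733 -0.0007] [300. 225.]
scene knob 0.97 [0.4673 0.2123 0.0881] [329. 223.]
scene selector_fin 0.71 [0.5793 0.1773 0
[... 638 characters left out ...]
 [ 0.5985 -0.1986 -0.0007] [348. 147.]
scene mouse 0.69 [ 0.4708 -0.1651  0.0013] [382. 163.]
scene spatula 0.43 [0.3939 0.0949 0.0025] [374. 226.]
scene petri_dish 0.95 [ 0.3884  0.2647 -0.0002] [349. 273.]
{'t': 1.4, 'q': array([-0.9693,  0.0402,  0.0848, -0.    , -1.6155, -0.3337]), 'qvel': array([-0.001 , -0.0015,  0.0016, -0.0008,  0.0007,  0.0023]), 'effort': array([ -0.0005, -36.7928,  34.7451,   6.9334,  -0.0009,   0.    ]), 'position': array([ 0.1588, -0.5786,  0.4047]), 'tcp_rot': array([-0.    , -0.1335,  0.9911,  0.    ]), 'wrist_force': array([-1.0655, -0.6216, -0.1725]), 'wrist_torque': array([-0.0279,  0.0097, -0.0576]), 'gripper_force': 0.0, 'width': 1.000621888333961} 0.1547
```

```bash
python3 - <<'E'
import cv2,numpy as np
a=cv2.imread("pics/top0.png")[110:290,190:370]; b=cv2.imread("pics/scene0.png")[160:340,180:400]
a=cv2.resize(a,None,fx=2.2,fy=2.2,interpolation=3); b=cv2.resize(b,None,fx=1.8,fy=2.2,interpolation=3)
cv2.imwrite("pics/c0.png",np.hstack([a,b]))
E
```

```text
(no output)
```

View pics/c0.png

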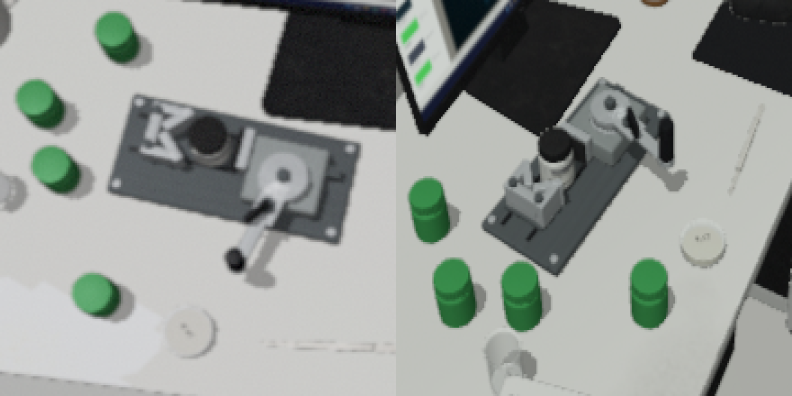

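View pics/scene0.png

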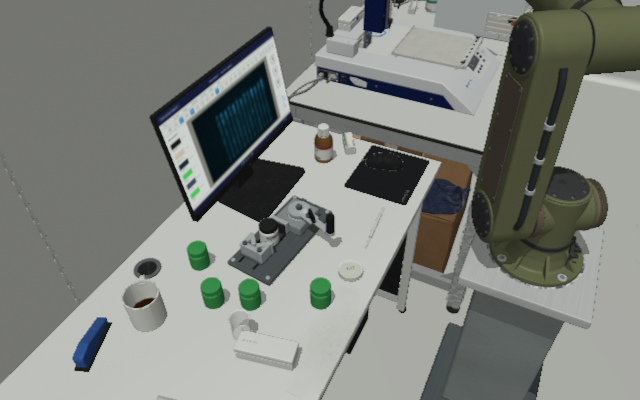

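```bash
cat >> h.py <<'E'
def back(c,uv,z):
    r=R.from_rotvec(np.ravel(c["rvec"])).inv(); o=-r.apply(np.ravel(c["tvec"])); d=r.apply([(uv[0]-c["cx"])/c["fx"],(uv[1]-c["cy"])/c["fy"],1]); return o+d*(z-o[2])/d[2]
E
python3 - <<'E'
from h import *
np.set_printoptions(precision=4,suppress=True)
c=optics.camera("top")
P=np.array([back(c,p,0.012) for p in [(251.4,153.2),(353.2,175),(343.6,220.5),(239.5,196.4)]])
print(P)
m=P.mean(0);print(m)
for a,b in [(1,0),(2,3)]:
    d=P[a]-P[b]; d=-d; print(np.linalg.norm(d),np.arctan2(-d[0],d[1]))
for a,b in [(0,3),(1,2)]:
    d=P[a]-P[b]; print(np.linalg.norm(d),np.arctan2(d[1],d[0]))
# knob top, fin tip in top crop
for uv,z in [((235,258),.115),((284,175),.065),((268,203),.087),((250,216),.087)]:
    print(uv,back(c,(uv[0]/2.2+190,uv[1]/2.2+110),z))
E
```

```text
[[0.6685 0.3686 0.012 ]
 [0.6405 0.0869 0.012 ]
 [0.514  0.0985 0.012 ]
 [0.5452 0.3805 0.012 ]]
[0.592  0.2336 0.012 ]
0.28313111175627853 -0.09915937725844144
0.28371998586374303 -0.1099487217223166
0.12394122147742948 -0.09659829933208598
0.12700502517190157 -0.09215343076415079
(235, 258) [0.4653 0.2084 0.115 ]
(284, 175) [0.5759 0.1701 0.065 ]
(268, 203) [0.536  0.1828 0.087 ]
(250, 216) [0.5188 0.2008 0.087 ]
```

The jar meant is the white one with the black lid between jaw and V-block: top (285,173), scene (268,231). The four green ones, at scene (198,257), (213,292), (250,295) and (320,292), stand loose on the desk and are look-alikes. The enlarged crop confirms this. It also shows the fin leaning to the robot's left of the handle, so it is set to opening. I'm moving to hover there.

```bash
cat >> h.py <<'E'
def delta(tip,yaw,L=0.173,cmd=None):
    "tool shift mm and turn about z to put the fingertips at tip with tool x at world yaw"
    s=robot.observe(); q=s["tcp_rot"]; r=R.from_quat([q[1],q[2],q[3],q[0]])
    X=np.array([np.cos(yaw),np.sin(yaw),0]); Z=np.array([0,0,-1.]); T=R.from_matrix(np.c_[X,np.cross(Z,X),Z])
    return (r.inv().apply(np.array(tip)+[0,0,L]-s["position"])*1000).round(1), (r.inv()*T).as_rotvec().round(3)
E
python3 -c "
from h import *
print(delta([.50,.235,.16],-0.33))"
```

```text
(array([-544.4,  694.3,   71.7]), array([ 0.   ,  0.   , -2.544]))
```

Emit:
move_arm --deltas '[-544,694,72,0,0,-2.54,-544,694,72,0,0,-2.54,-544,694,72,0,0,-2.54,-544,694,72,0,0,-2.54,-544,694,72,0,0,-2.54]' --grip -1

```text
t: 2.08
position: [0.2793, -0.2897, 0.3793]
tcp_rot: [0.0, -0.569, 0.822, -0.0]
wrist_force: [1.4, -0.3, 0.2]
width: 0.0
gripper_force: 0.0
```

```bash
python3 -c "
from h import *
print(delta([.50,.235,.16],-0.33),robot.observe()['q'])"
```

```text
(array([-568.8,  -21.7,   46.4]), array([-1.000e-03, -1.000e-03, -1.601e+00])) [-2.93499617e-01 -5.18164505e-01 -4.24858614e-01 -3.16133109e-05
 -1.66306251e+00 -6.65496604e-02]
```

Emit:
move_arm --deltas '[-569,-22,46,0,0,-1.6,-569,-22,46,0,0,-1.6,-569,-22,46,0,0,-1.6,-569,-22,46,0,0,-1.6,-569,-22,46,0,0,-1.6]'

```text
t: 2.7
position: [0.4018, -0.0028, 0.3546]
tcp_rot: [-0.001, 0.88, -0.476, 0.001]
wrist_force: [0.3, -0.2, 0.6]
width: -0.001
gripper_force: 0.0
```

```bash
python3 -c "
from h import *
print(delta([.50,.235,.16],-0.33),robot.observe()['q'])"
```

```text
(array([-145.3, -212.3,   22.1]), array([-0.002, -0.001, -0.662])) [ 5.03966410e-01 -5.25454410e-01 -4.74372447e-01  1.16669898e-04
 -1.61965018e+00  7.51686134e-02]
```

Emit:
move_arm --deltas '[-145,-212,22,0,0,-0.66,-145,-212,22,0,0,-0.66,-145,-212,22,0,0,-0.66,-145,-212,22,0,0,-0.66,-145,-212,22,0,0,-0.66]'

```text
t: 3.32
position: [0.502, 0.2347, 0.3296]
tcp_rot: [0.001, 0.986, -0.167, -0.001]
wrist_force: [0.3, 0.3, -0.0]
width: 0.002
gripper_force: 0.0
```

```bash
cat >> h.py <<'E'
def wrist(names,fn=None):
    s=robot.observe(); q=s["tcp_rot"]; r=R.from_quat([q[1],q[2],q[3],q[0]]); c=optics.camera("wrist"); M=c["tool_from_camera"]
    T=np.eye(4);T[:3,:3]=r.as_matrix();T[:3,3]=s["position"];T=T@M
    c["rvec"]=R.from_matrix(T[:3,:3].T).as_rotvec(); c["tvec"]=-T[:3,:3].T@T[:3,3]
    for k in names:
        for d in pinpoint("wrist",k)[:2]:
            w=toworld(c,d["location"]); print(k,round(d["p"],2),w.round(4),proj(c,w)[0].round())
    if fn: cv2.imwrite(fn,c["img"][:,:,::-1])
    return c
E
python3 -c "
from h import *
print(delta([.50,.235,.16],-0.33),robot.observe()['q'])
wrist(['knob','selector_fin','vise','spindle','jaw','vblock','jar'],'pics/w1.png')"
```

```text
(array([-2. ,  0.4, -3.4]), array([ 0.003,  0.002, -0.005])) [ 7.99606379e-01 -7.57454989e-02 -1.65677820e-01 -6.64918318e-04
 -1.48495289e+00  4.35785592e-01]
knob 0.69 [0.4693 0.2092 0.09  ] [365. 236.]
selector_fin 0.86 [0.5155 0.1964 0.0711] [360. 164.]
vise 0.89 [ 0.5711  0.173  -0.0014] [356.  82.]
spindle 0.64 [0.5771 0.1717 0.0447] [363.  70.]
jaw 0.6 [0.6068 0.2313 0.0119] [279.  62.]
vblock 0.48 [0.6036 0.2313 0.009 ] [281.  67.]
jar 0.78 [ 0.4175  0.3673 -0.0043] [227. 285.]
jar 0.62 [ 0.5563  0.4467 -0.0021] [ 95. 193.]
```

View pics/w1.png

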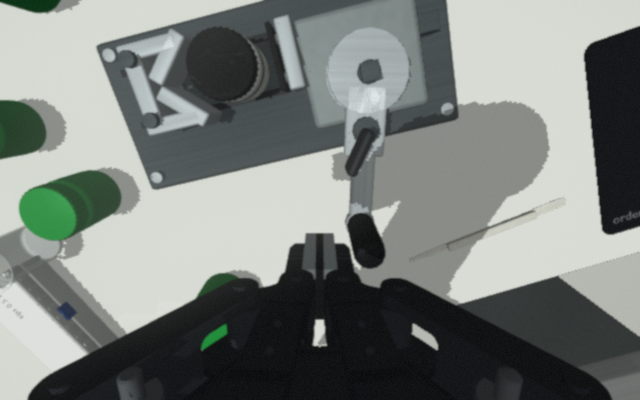

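```bash
python3 -c "
from h import *
c=wrist([])
for uv,z in [((353,172),.087),((374,130),.087),((369,70),.068),((356,218),.115),((361,148),.087),((374,247),.07)]: print(uv,back(c,uv,z).round(4))
print(proj(c,[[.577,.173,.061],[.577,.173,.0]]))"
```

```text
(353, 172) [0.515  0.2001 0.087 ]
(374, 130) [0.5376 0.1782 0.087 ]
(369, 70) [0.5752 0.1673 0.068 ]
(356, 218) [0.4932 0.2081 0.115 ]
(361, 148) [0.5291 0.19   0.087 ]
(374, 247) [0.4467 0.2025 0.07  ]
[[359.12323967  71.1553318 ]
 [350.95365403  76.96913285]]
```

```bash
python3 -c "
from h import *
print(delta([.522,.2335,.068],-0.354))"
```

```text
(array([18.6, -9.3, 91.9]), array([-0.001, -0.001,  0.014]))
```

Emit:
move_arm --deltas '[19,-9,40,0,0,0.014,19,-9,75,0,0,0.014,19,-9,92,0,0,0.014,19,-9,92,0,0,0.014]'

```text
t: 4.28
position: [0.5222, 0.2335, 0.2397]
tcp_rot: [0.001, 0.984, -0.176, -0.0]
wrist_force: [0.3, -0.7, 2.2]
width: 0.001
gripper_force: 0.0
```

Emit:
move_arm --deltas '[0,4,0,0,0,0,0,8,0,0,0,0,0,12,0,0,0,0,0,15,0,0,0,0,0,18,0,0,0,0]'

```text
t: 4.9
position: [0.5161, 0.217, 0.2404]
tcp_rot: [-0.0, 0.984, -0.175, 0.0]
wrist_force: [0.2, 1.5, 1.3]
width: 0.002
gripper_force: 0.8
```

Emit:
move_arm --deltas '[0,3,0,0,0,0,0,6,0,0,0,0,0,9,0,0,0,0,0,12,0,0,0,0,0,14,0,0,0,0]'

```text
t: 5.52
position: [0.5113, 0.2037, 0.2401]
tcp_rot: [-0.0, 0.984, -0.176, -0.0]
wrist_force: [-0.6, 2.8, 0.6]
width: -0.003
gripper_force: 1.6
```

```bash
python3 -c "
from h import *
wrist(['knob','selector_fin'],'pics/w2.png')"
```

```text
selector_fin 0.66 [0.5099 0.1779 0.0706] [369. 239.]
```

View pics/w2.png

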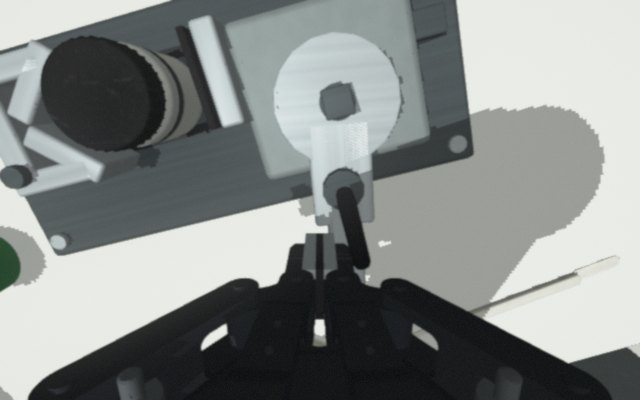

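```bash
cat >> h.py <<'E'
def ang(c,uv1,uv2,z):
    a=back(c,uv1,z);b=back(c,uv2,z);d=b-a;return a.round(4),b.round(4),round(float(np.arctan2(-d[1],-d[0])),3)
E
python3 -c "
from h import *
c=wrist([])
print(ang(c,(337,190),(357,265),.087),ang(c,(312,130),(317,222),.061),ang(c,(368,125),(373,220),.061),ang(c,(338,100),(343,188),.08))"
```

```text
(array([0.5426, 0.1831, 0.087 ]), array([0.5081, 0.1861, 0.087 ]), -0.086) (array([0.5661, 0.1856, 0.061 ]), array([0.5229, 0.1991, 0.061 ]), -0.303) (array([0.5594, 0.1608, 0.061 ]), array([0.5143, 0.1725, 0.061 ]), -0.255) (array([0.5749, 0.171 , 0.08  ]), array([0.5406, 0.1808, 0.08  ]), -0.276)
```

Emit:
move_arm --deltas '[0,2,0,0,0,0,0,4,0,0,0,0,0,6,0,0,0,0,0,8,0,0,0,0]'

```text
t: 6.22
position: [0.5086, 0.1962, 0.2402]
tcp_rot: [-0.0, 0.984, -0.176, 0.0]
wrist_force: [1.3, 2.1, 0.2]
width: 0.001
gripper_force: 1.3
```

Emit:
move_arm --deltas '[0,1,0,0,0,0,0,2,0,0,0,0]'

```text
t: 6.48
position: [0.5079, 0.1944, 0.2402]
tcp_rot: [-0.0, 0.984, -0.176, 0.0]
wrist_force: [0.8, 2.5, -0.2]
width: 0.001
gripper_force: 1.3
```

Emit:
move_arm --deltas '[0,1,0,0,0,0,0,2,0,0,0,0]'

```text
t: 6.72
position: [0.5072, 0.1926, 0.2402]
tcp_rot: [-0.0, 0.984, -0.175, 0.0]
wrist_force: [1.6, 3.7, -0.0]
width: -0.004
gripper_force: 1.5
```

Emit:
move_arm --deltas '[0,1,0,0,0,0,0,2,0,0,0,0]'

```text
t: 6.98
position: [0.5065, 0.1908, 0.2401]
tcp_rot: [-0.0, 0.984, -0.175, 0.0]
wrist_force: [1.9, 3.3, -1.0]
width: 0.003
gripper_force: 1.7
```

```bash
python3 -c "
from h import *
wrist(['selector_fin'],'pics/w3.png')"
```

```text
(no output)
```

View pics/w3.png

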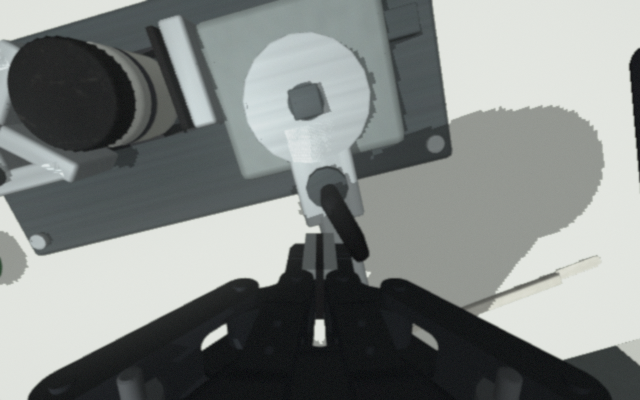

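```bash
python3 -c "
from h import *
c=wrist([])
print(ang(c,(325,190),(358,258),.087),ang(c,(287,135),(303,222),.061),ang(c,(345,120),(362,212),.061),ang(c,(306,100),(327,185),.075))"
```

```text
(array([0.5395, 0.1749, 0.087 ]), array([0.5063, 0.172 , 0.087 ]), 0.089) (array([0.5632, 0.1845, 0.061 ]), array([0.5205, 0.193 , 0.061 ]), -0.196) (array([0.5604, 0.1572, 0.061 ]), array([0.5154, 0.1637, 0.061 ]), -0.143) (array([0.5745, 0.1702, 0.075 ]), array([0.538 , 0.1743, 0.075 ]), -0.111)
```

```bash
cat >> h.py <<'E'
AX=np.array([.576,.1705])
def arc(ds,ax=AX,rad=0,p=None,yaw=None):
    "rows for rotating tool about vise axis by ds from present pose"
    s=robot.observe(); q=s["tcp_rot"]; r=R.from_quat([q[1],q[2],q[3],q[0]])
    rel=s["position"].copy(); rel[:2]-=ax
    for d in ds:
        g=R.from_euler('z',d); t=g.apply(rel*[1,1,0])-rel*[1,1,0]; print((r.inv().apply(t)*1000).round(1), 'wz',round(-d,3))
E
python3 -c "
from h import *
arc([.1,.2,.3,.4,.5])"
```

```text
[ 0.9  7.2 -0. ] wz -0.1
[ 2.4 14.3 -0. ] wz -0.2
[ 4.7 21.1 -0. ] wz -0.3
[ 7.7 27.7 -0. ] wz -0.4
[11.3 34.  -0. ] wz -0.5
```

Emit:
move_arm --deltas '[0.2,3.5,0,0,0,-0.05,0.9,7.2,0,0,0,-0.1,1.6,10.8,0,0,0,-0.15,2.4,14.3,0,0,0,-0.2]'

```text
t: 7.62
position: [0.5036, 0.1778, 0.2401]
tcp_rot: [-0.002, 0.997, -0.075, 0.0]
wrist_force: [0.7, 10.0, -1.0]
width: -0.003
gripper_force: 4.5
```

Emit:
move_arm --deltas '[0.2,3.5,0,0,0,-0.05,0.9,7.2,0,0,0,-0.1,1.6,10.8,0,0,0,-0.15,2.4,14.3,0,0,0,-0.2]'

```text
t: 8.12
position: [0.5038, 0.1633, 0.2401]
tcp_rot: [-0.002, 1.0, 0.025, 0.0]
wrist_force: [0.3, 10.6, -0.6]
width: 0.002
gripper_force: 4.3
```

```bash
python3 -c "
from h import *
wrist(['selector_fin'],'pics/w4.png')"
```

```text
selector_fin 0.84 [0.5127 0.1462 0.072 ] [356. 239.]
```

View pics/w4.png

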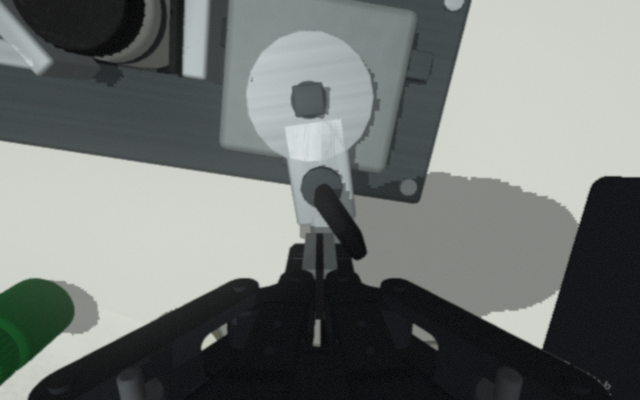

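```bash
python3 -c "
from h import *
c=wrist([])
print(ang(c,(322,192),(358,256),.087),ang(c,(286,130),(302,222),.061),ang(c,(341,122),(353,205),.061),ang(c,(310,100),(322,185),.075))"
```

```text
(array([0.539 , 0.1629, 0.087 ]), array([0.5115, 0.1462, 0.087 ]), 0.547) (array([0.5602, 0.1804, 0.061 ]), array([0.5153, 0.1715, 0.061 ]), 0.196) (array([0.565 , 0.1555, 0.061 ]), array([0.5255, 0.1468, 0.061 ]), 0.216) (array([0.574 , 0.1696, 0.075 ]), array([0.5387, 0.1628, 0.075 ]), 0.188)
```

Emit:
move_arm --deltas '[0,-6,0,0,0,0,0,-14,0,0,0,0,0,-14,-45,0,0,0,0,-14,-85,0,0,0,0,-14,-85,0,0,0]' --grip -1

```text
t: 8.9
position: [0.5039, 0.1761, 0.329]
tcp_rot: [-0.001, 1.0, 0.024, 0.003]
wrist_force: [-0.4, 0.5, -1.6]
width: -0.0
gripper_force: 0.0
```

```bash
python3 -c "
from h import *
c=wrist(['knob','selector_fin','spindle','jaw','vblock','vise'],'pics/w5.png')
print(delta([.463,.149,.145],0.19))"
```

```text
knob 0.72 [0.463  0.1512 0.0932] [350. 265.]
knob 0.3 [ 0.3873  0.2603 -0.0009] [234. 280.]
selector_fin 0.92 [0.5142 0.1438 0.0703] [362. 188.]
spindle 0.85 [0.5774 0.1733 0.0471] [327.  98.]
jaw 0.77 [0.6059 0.2368 0.0115] [252.  59.]
vise 0.95 [ 0.5704  0.171  -0.0023] [328. 106.]
(array([-41.4,  24.9,   6.1]), array([ 0.001,  0.002, -0.143]))
```

View pics/w5.png

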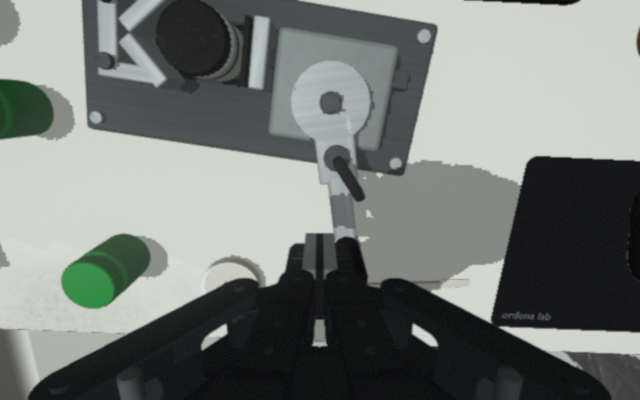

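Emit:
move_arm --deltas '[-20,12,0,0,0,-0.14,-41,24,0,0,0,-0.14,-41,24,20,0,0,-0.14,-41,24,50,0,0,-0.14,-41,24,80,0,0,-0.14]' --grip -0.2

```text
t: 9.88
position: [0.4634, 0.1501, 0.2429]
tcp_rot: [0.0, 0.996, 0.093, -0.001]
wrist_force: [-0.2, -0.0, -0.8]
width: 0.403
gripper_force: 0.0
```

```bash
python3 -c "
from h import *
print(robot.observe())
print(delta([.463,.150,.072],0.19,L=.170))
arc([.1,.2,.3,.4,-.4,-.8])"
```

```text
{'t': 9.875, 'q': array([ 7.28206001e-01, -2.28479401e-01, -4.60974054e-01, -4.90186652e-04,
       -1.33951712e+00,  1.02979313e+00]), 'qvel': array([ 0.00199482,  0.13999495, -0.33689881,  0.00065215,  0.4696401 ,
        0.00049804]), 'effort': array([-9.80595429e-02, -2.37454087e+01,  3.51254940e+01,  6.80024251e+00,
       -6.66539781e-01, -6.46842614e-05]), 'position': array([0.46342017, 0.15006451, 0.24286805]), 'tcp_rot': array([ 1.68200588e-04,  9.95627637e-01,  9.34086839e-02, -6.30818047e-04]), 'wrist_force': array([-0.2493483 , -0.00882356, -0.77897394]), 'wrist_torque': array([ 0.01622926, -0.03683664,  0.04364128]), 'gripper_force': 0.0, 'width': 0.403019465022136}
(array([-0.4, -0. ,  0.9]), array([ 0.   ,  0.001, -0.003]))
[ 0.5 11.4  0. ] wz -0.1
[ 2.1 22.7  0. ] wz -0.2
[ 4.9 33.9  0. ] wz -0.3
[ 8.7 44.6 -0. ] wz -0.4
[  9.4 -44.5  -0. ] wz 0.4
[ 35.3 -81.8  -0.1] wz 0.8
```

Emit:
move_arm --deltas '[0.3,8,0,0,0,-0.07,1.1,16,0,0,0,-0.14,2.5,24,0,0,0,-0.21,3.4,28,0,0,0,-0.25,4.5,31.8,0,0,0,-0.28]'

```text
t: 10.5
position: [0.4731, 0.1202, 0.2418]
tcp_rot: [-0.001, 0.973, 0.232, -0.003]
wrist_force: [-3.3, 4.2, -3.8]
width: 0.4
gripper_force: 3.1
```

Emit:
move_arm --deltas '[0.8,-13.8,0,0,0,0.12,3.3,-27.3,0,0,0,0.24,7.4,-40.5,0,0,0,0.36,13,-53.1,0,0,0,0.48,20.1,-64.9,0,0,0,0.6]'

```text
t: 11.12
position: [0.4623, 0.1867, 0.2433]
tcp_rot: [0.001, 0.998, -0.068, -0.001]
wrist_force: [0.5, -2.6, -0.2]
width: 0.402
gripper_force: 0.9
```

Emit:
move_arm --deltas '[0.8,-13.8,0,0,0,0.12,3.3,-27.3,0,0,0,0.24,7.4,-40.5,0,0,0,0.36,13,-53.1,0,0,0,0.48,18.5,-62,0,0,0,0.57]'

```text
t: 11.75
position: [0.4891, 0.246, 0.2431]
tcp_rot: [0.002, 0.938, -0.346, -0.001]
wrist_force: [-2.6, -0.8, 1.2]
width: 0.398
gripper_force: 0.9
```

```bash
cat >> h.py <<'E'
def st():
    s=robot.observe(); q=s["tcp_rot"]; a=2*np.arctan2(q[2],q[1]); a=(a+np.pi)%(2*np.pi)-np.pi
    x=np.array([np.cos(a),np.sin(a)]); y=np.array([np.sin(a),-np.cos(a)]); rel=s["position"][:2]-AX
    print("t",round(s["t"],2),"yaw",round(a,3),"axial yaw",round(np.arctan2(-rel[1],-rel[0]),4),"r",np.linalg.norm(rel).round(4),"z",s["position"][2].round(4),"Frad,Ftan",(s["wrist_force"][:2]@x).round(2),(s["wrist_force"][:2]@y).round(2))
E
python3 -c "
from h import *
st()"
```

```text
t 11.75 yaw -0.706 axial yaw -0.7151 r 0.1151 z 0.2431 Frad,Ftan -1.46 2.28
```

```bash
python3 - <<'E'
from h import *
n=np.array([np.sin(.1),np.cos(.1)])
for cam in ["top","scene"]:
    c=optics.camera(cam)
    if cam=="top": cv2.imwrite("pics/t1.png",cv2.resize(c["img"][130:250,220:370,::-1],None,fx=5,fy=4.9,interpolation=3))
    for k in ["jaw","vblock","jar_center"]:
        for d in pinpoint(cam,k)[:4]:
            w=toworld(c,d["location"])
            if np.hypot(*(w[:2]-[.61,.26]))<.08: print(cam,k,round(d["p"],2),w.round(4),"y",((w[:2]-AX)@n).round(4))
E
```

```text
top jaw 0.44 [0.6097 0.2445 0.0114] y 0.077
top vblock 0.63 [0.6132 0.2653 0.0069] y 0.0981
top jar_center 0.59 [0.6164 0.2633 0.0426] y 0.0964
scene jaw 0.47 [0.6083 0.2426 0.0108] y 0.0749
scene vblock 0.58 [0.6133 0.2819 0.0147] y 0.1145
```

View pics/t1.png

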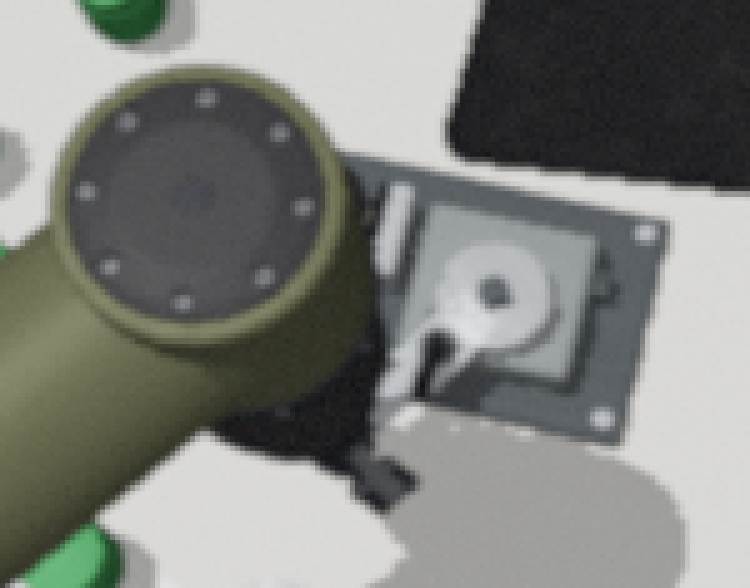

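Emit:
move_arm --deltas '[0.2,6.9,0,0,0,-0.06,0.8,13.8,0,0,0,-0.12,1.9,20.6,0,0,0,-0.18,3.3,27.3,0,0,0,-0.24,5.1,34,0,0,0,-0.3]'

```text
t: 12.78
position: [0.4708, 0.2163, 0.2452]
tcp_rot: [-0.001, 0.98, -0.199, 0.0]
wrist_force: [1.4, 0.9, -0.4]
width: 0.4
gripper_force: 0.7
```

Emit:
move_arm --deltas '[0,3.5,0,0,0,-0.03,0.2,6.9,0,0,0,-0.06,0.5,10.3,0,0,0,-0.09,0.8,13.8,0,0,0,-0.12]'

```text
t: 13.28
position: [0.4663, 0.2033, 0.2452]
tcp_rot: [-0.0, 0.99, -0.14, -0.0]
wrist_force: [-0.4, 2.7, 0.9]
width: 0.404
gripper_force: 0.8
```

```bash
python3 - <<'E'
from h import *
st()
n=np.array([np.sin(.1),np.cos(.1)])
for cam in ["scene","wrist"]:
    if cam=="wrist": c=wrist([],"pics/w6.png")
    else: c=optics.camera(cam); cv2.imwrite("pics/s2.png",cv2.resize(c["img"][170:300,210:370,::-1],None,fx=4.6,fy=4.6,interpolation=3))
    for k in ["jaw","vblock","jar_center"]:
        for d in pinpoint(cam,k)[:4]:
            w=toworld(c,d["location"])
            if np.hypot(*(w[:2]-[.61,.26]))<.08: print(cam,k,round(d["p"],2),w.round(4),"y",((w[:2]-AX)@n).round(4))
E
```

```text
t 13.28 yaw -0.281 axial yaw -0.2908 r 0.1145 z 0.2452 Frad,Ftan -1.14 -2.44
scene jaw 0.47 [0.6096 0.2435 0.0142] y 0.076
scene vblock 0.76 [0.6122 0.2837 0.0118] y 0.1163
```

View pics/s2.png

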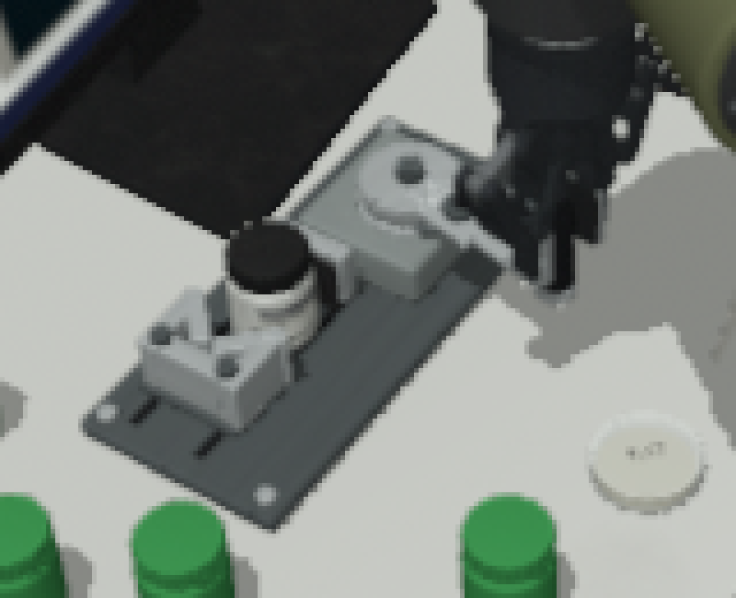

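Emit:
move_arm --deltas '[0.2,6.9,0,0,0,-0.06,0.8,13.8,0,0,0,-0.12,1.9,20.6,0,0,0,-0.18,3.3,27.3,0,0,0,-0.24,5.1,34,0,0,0,-0.3]'

```text
t: 14.3
position: [0.4619, 0.1702, 0.2451]
tcp_rot: [-0.002, 1.0, 0.01, 0.001]
wrist_force: [1.1, 5.4, -2.0]
width: 0.406
gripper_force: 2.9
```

```bash
python3 -c "
from h import *
st()"
```

```text
t 14.3 yaw 0.02 axial yaw 0.0031 r 0.1141 z 0.2451 Frad,Ftan 1.17 -5.38
```

Now it is driving (5.4 N). I'll carry on in gentle steps.

Emit:
move_arm --deltas '[0,3.5,0,0,0,-0.03,0.2,6.9,0,0,0,-0.06,0.5,10.3,0,0,0,-0.09,0.8,13.8,0,0,0,-0.12]'

```text
t: 14.8
position: [0.4629, 0.1565, 0.2451]
tcp_rot: [-0.001, 0.998, 0.069, 0.001]
wrist_force: [0.8, 6.3, -1.5]
width: 0.397
gripper_force: 2.9
```

Emit:
move_arm --deltas '[0,3.5,0,0,0,-0.03,0.2,6.9,0,0,0,-0.06,0.4,9.2,0,0,0,-0.08]'

```text
t: 15.18
position: [0.4645, 0.1473, 0.245]
tcp_rot: [-0.001, 0.994, 0.109, 0.0]
wrist_force: [0.9, 6.2, -1.3]
width: 0.402
gripper_force: 2.9
```

```bash
cat >> h.py <<'E'
def look():
    st(); n=np.array([np.sin(.1),np.cos(.1)]); c=optics.camera("scene")
    for k in ["jaw","vblock","jar_center"]:
        for d in pinpoint("scene",k)[:5]:
            w=toworld(c,d["location"])
            if np.hypot(*(w[:2]-[.61,.26]))<.08: print(k,round(d["p"],2),w.round(4),"y",((w[:2]-AX)@n).round(4))
    return c
E
python3 -c "
from h import *
look()"
```

```text
t 15.18 yaw 0.218 axial yaw 0.2048 r 0.1139 z 0.245 Frad,Ftan 2.22 -5.81
jaw 0.56 [0.6112 0.2473 0.012 ] y 0.0799
vblock 0.62 [0.611  0.2846 0.0114] y 0.117
jar_center 0.65 [0.6132 0.2675 0.0429] y 0.1002
```

Emit:
move_arm --deltas '[0,3.5,0,0,0,-0.03,0.2,6.9,0,0,0,-0.06,0.5,10.3,0,0,0,-0.09,0.8,13.8,0,0,0,-0.12]'

```text
t: 15.88
position: [0.4683, 0.134, 0.2451]
tcp_rot: [-0.001, 0.986, 0.168, 0.001]
wrist_force: [-0.3, 6.2, -0.4]
width: 0.398
gripper_force: 2.9
```

Emit:
move_arm --deltas '[0,3.5,0,0,0,-0.03,0.2,6.9,0,0,0,-0.06,0.5,10.3,0,0,0,-0.09,0.8,13.8,0,0,0,-0.12]'

```text
t: 16.38
position: [0.4736, 0.1213, 0.2451]
tcp_rot: [-0.001, 0.974, 0.227, 0.001]
wrist_force: [0.8, 7.7, -0.9]
width: 0.4
gripper_force: 2.8
```

```bash
python3 -c "
from h import *
look()"
```

```text
t 16.38 yaw 0.458 axial yaw 0.4478 r 0.1136 z 0.2451 Frad,Ftan 4.15 -6.54
jaw 0.72 [0.6125 0.2514 0.0126] y 0.0841
vblock 0.76 [0.6092 0.2808 0.0145] y 0.1131
jar_center 0.78 [0.6099 0.2725 0.0398] y 0.1049
```

Emit:
move_arm --deltas '[0,-12.6,0,0,0,0.11,1.8,-25.1,0,0,0,0.22,5.2,-37.3,0,0,0,0.33,10,-49,0,0,0,0.44,16,-60.1,0,0,0,0.55]'

```text
t: 17.2
position: [0.4611, 0.1811, 0.245]
tcp_rot: [0.001, 0.999, -0.049, -0.001]
wrist_force: [-0.2, -1.3, 0.7]
width: 0.397
gripper_force: 1.0
```

Emit:
move_arm --deltas '[0.7,-12.6,0,0,0,0.11,2.8,-25.1,0,0,0,0.22,6.2,-37.3,0,0,0,0.33,11,-49,0,0,0,0.44,17,-60.1,0,0,0,0.55]'

```text
t: 17.82
position: [0.4837, 0.2395, 0.2448]
tcp_rot: [0.001, 0.948, -0.318, -0.0]
wrist_force: [-1.8, -0.8, 1.8]
width: 0.399
gripper_force: 1.0
```

Emit:
move_arm --deltas '[0.1,-4,0,0,0,0.04,0.4,-8,0,0,0,0.08,0.6,-11,0,0,0,0.1]'

```text
t: 18.2
position: [0.4908, 0.2479, 0.2447]
tcp_rot: [0.001, 0.932, -0.363, -0.0]
wrist_force: [-2.2, -0.1, -0.2]
width: 0.401
gripper_force: 0.9
```

```bash
python3 -c "
from h import *
look()"
```

```text
t 18.2 yaw -0.744 axial yaw -0.7377 r 0.1151 z 0.2447 Frad,Ftan -1.6 1.56
jaw 0.45 [0.6096 0.2513 0.0115] y 0.0838
vblock 0.77 [0.6077 0.2825 0.0127] y 0.1146
jar_center 0.56 [0.6125 0.2744 0.0426] y 0.107
```

Emit:
move_arm --deltas '[0,-2,0,0,0,0.02,0.1,-4,0,0,0,0.04]'

```text
t: 18.65
position: [0.4937, 0.2509, 0.245]
tcp_rot: [0.0, 0.924, -0.382, -0.0]
wrist_force: [-0.6, -0.7, -0.9]
width: 0.399
gripper_force: 0.7
```

Emit:
move_arm --deltas '[0,-1,0,0,0,0,0,-2,0,0,0,0]'

```text
t: 18.9
position: [0.4951, 0.2525, 0.245]
tcp_rot: [0.0, 0.924, -0.381, -0.0]
wrist_force: [-1.8, -0.9, -0.8]
width: 0.398
gripper_force: 0.8
```

Emit:
move_arm --deltas '[0.2,6.9,0,0,0,-0.06,0.8,13.8,0,0,0,-0.12,1.9,20.6,0,0,0,-0.18,3.3,27.3,0,0,0,-0.24,5.1,34,0,0,0,-0.3]'

```text
t: 19.52
position: [0.4752, 0.2257, 0.2457]
tcp_rot: [-0.002, 0.971, -0.238, 0.001]
wrist_force: [4.5, 5.2, -4.1]
width: 0.4
gripper_force: 3.0
```

Emit:
move_arm --deltas '[0,3.5,0,0,0,-0.03,0.2,6.9,0,0,0,-0.06,0.2,6.9,0,0,0,-0.06]'

```text
t: 19.9
position: [0.472, 0.2193, 0.2457]
tcp_rot: [-0.002, 0.978, -0.21, 0.001]
wrist_force: [2.9, 4.4, -2.7]
width: 0.403
gripper_force: 2.6
```

```bash
python3 -c "
from h import *
look()"
```

```text
t 19.9 yaw -0.423 axial yaw -0.4388 r 0.1149 z 0.2457 Frad,Ftan 0.83 -5.25
jaw 0.62 [0.6103 0.2539 0.0132] y 0.0864
vblock 0.74 [0.6123 0.2809 0.0098] y 0.1135
jar_center 0.83 [0.614  0.2762 0.0447] y 0.109
```

Emit:
move_arm --deltas '[0,2.3,0,0,0,-0.02,0.1,4.6,0,0,0,-0.04,0.2,6.9,0,0,0,-0.06]'

```text
t: 20.48
position: [0.4694, 0.2131, 0.2456]
tcp_rot: [-0.002, 0.984, -0.18, 0.001]
wrist_force: [2.0, 5.5, -1.8]
width: 0.398
gripper_force: 3.0
```

Emit:
move_arm --deltas '[0,2.3,0,0,0,-0.02,0.1,4.6,0,0,0,-0.04,0.2,6.9,0,0,0,-0.06]'

```text
t: 20.85
position: [0.4671, 0.2066, 0.2457]
tcp_rot: [-0.002, 0.989, -0.15, 0.001]
wrist_force: [0.9, 6.5, -1.3]
width: 0.402
gripper_force: 3.0
```

```bash
python3 -c "
from h import *
look()"
```

```text
t 20.85 yaw -0.302 axial yaw -0.3201 r 0.1147 z 0.2457 Frad,Ftan -1.07 -6.44
jaw 0.53 [0.6106 0.2571 0.0139] y 0.0896
vblock 0.68 [0.6131 0.2858 0.0153] y 0.1184
jar_center 0.94 [0.6117 0.2781 0.0438] y 0.1106
```

Emit:
move_arm --deltas '[0,2.3,0,0,0,-0.02,0.1,4.6,0,0,0,-0.04]'

```text
t: 21.3
position: [0.4658, 0.2022, 0.2456]
tcp_rot: [-0.002, 0.991, -0.131, 0.001]
wrist_force: [1.2, 5.5, -1.5]
width: 0.399
gripper_force: 3.1
```

Emit:
move_arm --deltas '[0,2.3,0,0,0,-0.02,0.1,4.6,0,0,0,-0.04]'

```text
t: 21.55
position: [0.4646, 0.1978, 0.2457]
tcp_rot: [-0.002, 0.994, -0.111, 0.001]
wrist_force: [0.5, 5.8, -1.6]
width: 0.399
gripper_force: 3.1
```

```bash
python3 -c "
from h import *
look()"
```

```text
t 21.55 yaw -0.222 axial yaw -0.2401 r 0.1147 z 0.2457 Frad,Ftan -0.78 -5.76
jaw 0.74 [0.6106 0.258  0.0151] y 0.0905
vblock 0.76 [0.6109 0.2806 0.0141] y 0.113
jar_center 0.57 [0.6137 0.2825 0.0416] y 0.1152
```

Emit:
move_arm --deltas '[0,2.3,0,0,0,-0.02,0.1,4.6,0,0,0,-0.04]'

```text
t: 22.0
position: [0.4637, 0.1933, 0.2456]
tcp_rot: [-0.002, 0.996, -0.091, 0.001]
wrist_force: [-0.5, 7.3, -1.2]
width: 0.399
gripper_force: 3.1
```

Emit:
move_arm --deltas '[0,2.3,0,0,0,-0.02,0.1,4.6,0,0,0,-0.04]'

```text
t: 22.25
position: [0.4629, 0.1888, 0.2456]
tcp_rot: [-0.002, 0.997, -0.071, 0.001]
wrist_force: [0.6, 7.6, -0.7]
width: 0.396
gripper_force: 3.3
```

```bash
python3 -c "
from h import *
look()"
```

```text
t 22.25 yaw -0.142 axial yaw -0.1604 r 0.1146 z 0.2456 Frad,Ftan -0.51 -7.61
jaw 0.48 [0.61   0.2595 0.016 ] y 0.092
vblock 0.69 [0.6124 0.2841 0.0125] y 0.1167
jar_center 0.54 [0.6142 0.2818 0.0403] y 0.1146
```

Emit:
move_arm --deltas '[0,1.2,0,0,0,-0.01,0,2.3,0,0,0,-0.02]'

```text
t: 22.7
position: [0.4626, 0.1866, 0.2456]
tcp_rot: [-0.002, 0.998, -0.061, 0.001]
wrist_force: [0.8, 7.8, -0.7]
width: 0.401
gripper_force: 3.4
```

```bash
python3 -c "
from h import *
st()"
```

```text
t 22.7 yaw -0.122 axial yaw -0.1409 r 0.1146 z 0.2456 Frad,Ftan -0.18 -7.88
```

Emit:
move_arm --deltas '[0,1.2,0,0,0,-0.01,0,2.3,0,0,0,-0.02]'

```text
t: 22.95
position: [0.4623, 0.1844, 0.2456]
tcp_rot: [-0.002, 0.999, -0.051, 0.001]
wrist_force: [0.5, 7.2, -2.0]
width: 0.397
gripper_force: 3.6
```

```bash
python3 -c "
from h import *
st()"
```

```text
t 22.95 yaw -0.102 axial yaw -0.1214 r 0.1146 z 0.2456 Frad,Ftan -0.2 -7.25
```

Emit:
move_arm --deltas '[0,1.2,0,0,0,-0.01,0,2.3,0,0,0,-0.02]'

```text
t: 23.2
position: [0.4621, 0.1821, 0.2456]
tcp_rot: [-0.002, 0.999, -0.041, 0.001]
wrist_force: [-0.5, 6.8, -2.1]
width: 0.4
gripper_force: 3.9
```

```bash
python3 -c "
from h import *
st()"
```

```text
t 23.2 yaw -0.082 axial yaw -0.1019 r 0.1145 z 0.2456 Frad,Ftan -1.06 -6.72
```

Emit:
move_arm --deltas '[0,1.2,0,0,0,-0.01,0,2.3,0,0,0,-0.02]'

```text
t: 23.45
position: [0.4619, 0.1799, 0.2456]
tcp_rot: [-0.002, 1.0, -0.031, 0.001]
wrist_force: [0.3, 8.3, -1.3]
width: 0.398
gripper_force: 4.1
```

```bash
python3 -c "
from h import *
st()"
```

```text
t 23.45 yaw -0.062 axial yaw -0.0825 r 0.1145 z 0.2456 Frad,Ftan -0.22 -8.31
```

Emit:
move_arm --deltas '[0,0.7,0,0,0,-0.006,0,1.4,0,0,0,-0.012]'

```text
t: 23.7
position: [0.4618, 0.1786, 0.2456]
tcp_rot: [-0.002, 1.0, -0.025, 0.001]
wrist_force: [0.6, 8.7, -1.1]
width: 0.401
gripper_force: 4.2
```

```bash
python3 -c "
from h import *
look()"
```

```text
t 23.7 yaw -0.05 axial yaw -0.071 r 0.1145 z 0.2456 Frad,Ftan 0.15 -8.72
jaw 0.28 [0.6141 0.2881 0.0147] y 0.1208
vblock 0.71 [0.6136 0.2795 0.0142] y 0.1122
jar_center 0.68 [0.6121 0.2825 0.0419] y 0.115
```

Emit:
move_arm --deltas '[0,-2,0,0,0,0,0,-4,0,0,0,0,0,-6,0,0,0,0,0,-6,0,0,0,0]'

```text
t: 24.4
position: [0.4621, 0.1832, 0.2455]
tcp_rot: [-0.0, 1.0, -0.025, 0.0]
wrist_force: [0.7, 2.6, 1.3]
width: 0.399
gripper_force: 1.4
```

Emit:
move_arm --deltas '[0,0,-20,0,0,0,0,0,-60,0,0,0,0,0,-110,0,0,0,0,0,-150,0,0,0,0,0,-150,0,0,0]'

```text
t: 25.02
position: [0.4621, 0.1826, 0.3987]
tcp_rot: [-0.001, 1.0, -0.026, 0.002]
wrist_force: [0.4, 0.0, -0.7]
width: 0.4
gripper_force: 0.0
```

```bash
python3 -c "
from h import *
c=look(); a=cv2.resize(c['img'][170:300,220:370,::-1],None,fx=2.6,fy=3.2,interpolation=3)
d=wrist(['knob','selector_fin','jaw','vblock','jar_center','spindle']); b=cv2.resize(d['img'][0:330,120:520,::-1],(400,416))
cv2.imwrite('pics/end.png',np.hstack([a,b]))"
```

```text
t 25.02 yaw -0.051 axial yaw -0.106 r 0.1145 z 0.3987 Frad,Ftan 0.41 -0.04
jaw 0.57 [0.6101 0.26   0.011 ] y 0.0925
vblock 0.78 [0.6099 0.2813 0.011 ] y 0.1136
vblock 0.39 [0.6109 0.2858 0.0422] y 0.1183
jar_center 0.84 [0.6129 0.2829 0.0419] y 0.1155
knob 0.87 [0.4623 0.1899 0.0906] [309. 182.]
selector_fin 0.7 [0.5079 0.1683 0.0724] [331. 126.]
jaw 0.84 [0.6074 0.2576 0.0075] [236.  25.]
jar_center 0.92 [0.6128 0.2821 0.0403] [199.  12.]
jar_center 0.86 [0.5545 0.44   0.0297] [54. 89.]
spindle 0.64 [0.5753 0.1746 0.0459] [320.  49.]
```

View pics/end.png

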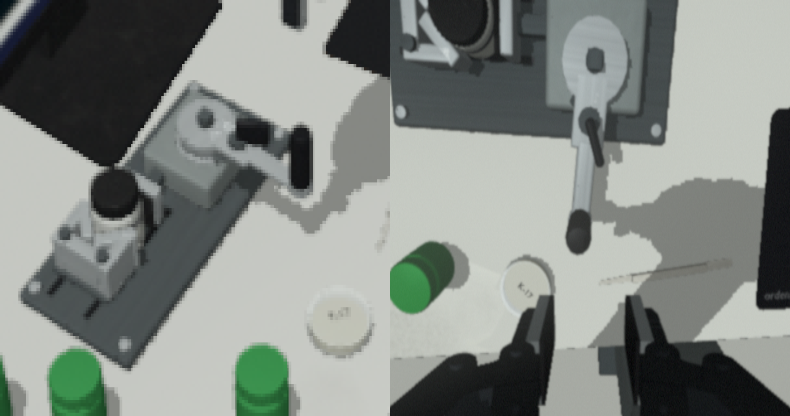

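```bash
python3 -c "
from h import *
c=wrist([])
f=lambda X,Y:(X-270,Y*330/416)
print(ang(c,f(589,122),f(600,163),.087),ang(c,f(595,58),f(578,222),.075),ang(c,f(605,80),f(585,222),.061))
n='top'
s=robot.observe();c=optics.camera(n)
for k in ['petri_dish','amber_bottle','spatula','mouse','slide_box']:
  for d in pinpoint(n,k)[:1]: print(k,toworld(c,d['location']).round(3))"
```

```text
(array([0.5345, 0.1783, 0.087 ]), array([0.5074, 0.1702, 0.087 ]), 0.29) (array([0.5749, 0.1713, 0.075 ]), array([0.4644, 0.1921, 0.075 ]), -0.186) (array([0.5623, 0.1627, 0.061 ]), array([0.4607, 0.1859, 0.061 ]), -0.224)
petri_dish [ 0.394  0.266 -0.   ]
amber_bottle [ 0.648 -0.115  0.004]
spatula [ 0.395  0.093 -0.001]
mouse [ 0.47  -0.162 -0.002]
slide_box [ 0.598 -0.203  0.002]
```

Emit:
move_arm --deltas '[0,-7,0,0,0,0,0,-7,60,0,0,0,0,-7,115,0,0,0,0,-7,150,0,0,0,0,-7,153,0,0,0]'

```text
t: 26.55
position: [0.4616, 0.1899, 0.2395]
tcp_rot: [0.002, 1.0, -0.025, -0.002]
wrist_force: [0.2, 0.3, 1.3]
width: 0.402
gripper_force: 0.0
```

Emit:
move_arm --deltas '[0,1.5,0,0,0,0,0,3,0,0,0,0]'

```text
t: 26.8
position: [0.4627, 0.1875, 0.2443]
tcp_rot: [-0.001, 1.0, -0.025, 0.001]
wrist_force: [0.7, 0.3, 1.8]
width: 0.4
gripper_force: 0.0
```

Emit:
move_arm --deltas '[0,1,0,0,0,0,0,2,0,0,0,0]'

```text
t: 27.05
position: [0.4622, 0.1854, 0.243]
tcp_rot: [-0.001, 1.0, -0.025, 0.001]
wrist_force: [-1.2, 4.3, 2.2]
width: 0.395
gripper_force: 1.6
```

Emit:
move_arm --deltas '[0,1,0,0,0,0,0,2,0,0,0,0]'

```text
t: 27.3
position: [0.462, 0.1836, 0.2428]
tcp_rot: [-0.001, 1.0, -0.025, 0.0]
wrist_force: [-1.4, 4.9, 3.3]
width: 0.397
gripper_force: 2.4
```

Emit:
move_arm --deltas '[0,1,0,0,0,0,0,2,0,0,0,0]'

```text
t: 27.55
position: [0.4618, 0.1819, 0.2426]
tcp_rot: [-0.001, 1.0, -0.025, 0.0]
wrist_force: [-3.9, 7.3, 3.1]
width: 0.403
gripper_force: 3.4
```

Emit:
move_arm --deltas '[0,0.8,0,0,0,0,0,1.5,0,0,0,0]'

```text
t: 27.8
position: [0.4616, 0.1806, 0.2426]
tcp_rot: [-0.002, 1.0, -0.025, 0.0]
wrist_force: [-3.9, 8.4, 4.7]
width: 0.399
gripper_force: 4.0
```

Emit:
move_arm --deltas '[0,-4,0,0,0,0,0,-8,0,0,0,0,0,-9,0,0,0,0,0,-9,0,0,0,0]'

```text
t: 28.3
position: [0.4622, 0.1884, 0.2417]
tcp_rot: [0.0, 1.0, -0.025, -0.0]
wrist_force: [0.0, -0.2, 0.5]
width: 0.398
gripper_force: 0.0
```

Emit:
move_arm --deltas '[0,0,-20,0,0,0,0,0,-60,0,0,0,0,0,-110,0,0,0,0,0,-150,0,0,0,0,0,-150,0,0,0]'

```text
t: 28.92
position: [0.4626, 0.1884, 0.396]
tcp_rot: [-0.002, 1.0, -0.026, 0.003]
wrist_force: [0.2, 0.2, -0.8]
width: 0.396
gripper_force: 0.0
```

```bash
python3 -c "
from h import *
look(); print(robot.observe()['wrist_force'])
robot.sign_off()"
```

```text
t 28.93 yaw -0.051 axial yaw -0.1566 r 0.1148 z 0.396 Frad,Ftan 0.24 -0.21
jaw 0.71 [0.6108 0.2586 0.0134] y 0.0911
vblock 0.92 [0.6093 0.2832 0.0127] y 0.1155
jar_center 0.89 [0.6132 0.2805 0.0422] y 0.1131
[0.56057893 0.68775494 0.09831132]
the job is handed in; nothing more can be done
```

The job is handed in: the selector is fully over to closing, the jar is pushed into the V-block at about 16 N of grip (14–18 N, estimated from the force at the knob), and the handle is released with the robot touching nothing.

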